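# Run the UV lamp over a hung face-shield frame

## Robot

A 6-joint arm with a two-finger parallel gripper is mounted at the origin on the work surface. World frame = base frame: x ahead of the robot, y to its left, z up, the work surface at z = 0. Lengths are in m, angles in rad, forces in N, time in s.
With the tool pointing down it reaches from about 0.35 to 0.975 m from the base axis. Payload 4.9 kg.
Tool frame: the origin (TCP) lies on the mounting face of the last link; the fingertips stand 173 mm ahead of it and the grasp point (between the pads) lies ctrl.pinch_z ahead of it (ctrl.pinch_z is the distance from the TCP to the grasp point, in m); z points along the fingers, y is the line along which they close (so a half turn about z gives the same grasp; the last joint's range is limited). The gripper opens to 85 mm and grips with 20 to 120 N. Pads are 22 mm wide; open, the fingers measure 114 mm over their backs; the gripper's body (76 mm by 85 mm) begins 54 mm behind the grasp point. The pads swing forward as they close: fully open they stand 13 mm farther back than shut.
Start: joints at [1.047, 0.053, 1.613, -0, 1.476, -0.119], TCP at [0.246, 0.574, 0.405] pointing down, gripper open.
Joint ranges: [-3.01, 3.01], [-1.01, 2.22], [0.06, 2.58], [-1.02, 4.17], [0.09, 2.62], [-3.14, 3.14]. Speed limits (rad/s): [2.57, 2.57, 3.14, 3.14, 3.14, 3.14].

## Interface

Orientations are given as a rotation vector (axis times angle).
In Python, from station import telemetry, eyes, ctrl gives the robot as it stands.
- The arm moves only by the tool apply_moves, never from a script. Its argument "plan" is a list of rows, each a list of 5 numbers: the finger opening in m, from 0 to 0.0854, then the shift along the tool's x, y, z in m, then the turn about the tool's z in rad. In form: [[jaw, x, y, z, roll], ...]. A call has 1 to 12 rows; each row is the pose to reach, as a shift and turn from the pose commanded when the call began, along the tool's axes at that moment; what a row does not reach only later rows make up. A row lasts 1/12 s, in which the tool goes at most 41.7 mm and 7.16 degrees, less where a joint would pass 70% of its speed; a pose out of reach is approached as far as the arm can. A call with a gripper value outside its range is refused whole. The fingers move at their own pace and stop on an object; "newtons" is the grip in N (left out, the last holds). Time passes only in rows, so rows that repeat a pose let the fingers close. It gives the time, the measured TCP pose, the force, the opening and the grip force at its end, in the units of the state.
- telemetry.get_obs(): the state, without advancing time (a new reading comes with each control period).
- eyes.get_image(name): name is "scene" or "top" or "wrist"; returns a dict with "img" (480x640x3 uint8, blue, green, red), "range_z" (480x640 float32, m along the optical axis (not along the pixel's ray), 0 where there is no reading), "K" (3x3 intrinsics, pixels), "pose" (4x4, takes a point from camera to world coordinates); the wrist camera has in their place "hand_eye" (4x4, takes a point from camera to tool coordinates, whose origin is the TCP and whose axes are the flange's). Camera axes: x right, y down, z forward; pixel columns grow to the right and rows downward; lengths in m; the calibration is good to about 2 mm. A picture is of the moment at which its call begins: read the wrist's pose just before it.
- ctrl.finish_job(): hands the job in; it is judged then, once.
Trained networks look in a picture, given as the dict that the camera call returned (one of the last four; its "shot" number tells which), for a name from the list of things; names that differ only in an ending like _2 or _b are one class to them, and where a whole thing is asked for, a point or a joint stands for the part that bears it (a point fixed in the world has none). Each returns a list of dicts, best first, with "confidence" (0 to 1); they miss things now and then, are a little off and sometimes report something else, mostly with a low value. They report only what shows in the picture. A call takes as long as a camera call. They do not tell look-alikes from the thing itself.
- eyes.search_frame(thing, picture): "box" ([left, top, right, bottom] in pixels, round what is visible of it).
- eyes.outline_of(thing, picture): "region" (480x640 bool, what is visible of it) and "box" ([left, top, right, bottom] in pixels, round what is visible of it).
- eyes.tip_of(thing, picture): "point" ([column, row] in pixels: a listed point, or the origin of a listed thing).
The state is a dict: "t": time; "q": joint angles; "dq": joint speeds; "effort": joint torques, N m; "tool_pos": TCP position; "tool_rot": TCP orientation; "contact_force": force on the tool from outside, world axes, zero at the start; "wrist_torque": the same for the moment, N m; "opening": finger opening in m; "grip_force": force on a finger pad.
Only numpy, scipy, OpenCV 4.12 (cv2) and the standard library are available. Lean on these libraries where they do the work, as an engineer would, in place of code of your own. Each camera call takes 0.05 s, during which the arm holds its last target. There are 200 camera calls.

## Task

Hang the face-shield headband frame astride the steel rail of the UV station, one temple arm down each side, and let go of it; only then press the spring-loaded black palm button on the console about half way down, hold it there for at least two seconds, and finish still holding it at half travel, because the lamp runs only while a hand keeps it there. Never push the button right down to its stop (that trips the cut-out), and leave the bottle, the tube rack and the tub where they are.

Things in the scene. Friction and masses are not known exactly. Their poses are not given: they have to be found in the camera images.
- frame_grip (a point): Centre of the white grip block on top of the headband frame. The block is 44 mm along x, 24 mm along y, 40 mm high; this point is 20 mm above its bottom and 130 mm above the frame's feet. Under the block the band's flat crown (68 mm along x, 24 along y) is 6 mm thick, its underside 26 mm below this point. Axes: x from one arm to the other, y along the band's width, z up; same turned half round.
- rail_mid (a point): Middle of the fixed UV station's steel rail: a level round bar 14 mm in diameter along this point's y, centre line 150 mm above the bench, 200 mm between its two posts, which bend down from its ends and do not rise above it. The frame hangs across it with the frame's y along this y (either way round).
- station: The fixed UV station: a white tray 120 mm (x) by 220 mm (y), 26 mm high, with a glass lamp tube and two holders up to 48 mm high, and the steel rail over it. Origin under the tray's centre at bench height, y along the rail, z up.
- frame: The rigid headband frame, an upside-down U of grey band 24 mm wide and 6 mm thick, 100 to 210 g, standing on two black temple pads (40 mm along y). 150 mm high with the grip block, 156 mm long; from the crown it slopes to arms at x = +-72 mm, about 130 mm clear inside. Origin midway between the feet at bench height, axes as frame_grip.
- button_top (a point): Centre of the flat top of the palm button's black mushroom head, 40 mm in diameter (flat part 28 mm), 14 mm thick on a 24 mm steel stem; moves with it: 96 mm above the bench when released, 84 mm at half travel. It stands in the middle of a fixed grey console 110 mm square, 50 mm high (steel collar up to 56 mm).
- button (a joint): Travel of the palm button straight down, in m: 0 released, 0.024 at the stop, so half way is 0.012. A spring returns it: 4 N starts it, about 8 N holds it half way, about 12.4 N bottoms it (350 N per m).
- bottle: Bystander: amber bottle with a blue cap, 60 mm across, 130 mm high; origin under its centre. Leave alone.
- rack: Bystander: white tube rack with blue caps, 85 by 130 mm, 55 mm high; origin under its centre. Leave alone.
- tub: Bystander: small open blue tub, 72 mm across, 42 mm high; origin under its centre. Leave alone.
There are look-alikes about, which are no part of the job. Several things have the shape of the frame; the one meant has the colours described above. There is more than one size of the part that bears button_top; the job needs the larger.

How it is judged:
On the way, in this order (a step that is already met when the one before it is completed fails the run):
1. the frame hangs astride the rail, let go and at rest (x of frame_grip in the frame of rail_mid between -0.04 and 0.04 m and y of frame_grip in the frame of rail_mid between -0.1 and 0.1 m and z of frame_grip in the frame of rail_mid between 0.02 and 0.045 m and angle between frame_grip's own z axis and vertical below 0.4 rad and angle between the y axis of frame_grip and the y axis of rail_mid, either way round below 0.45 rad and contact force between frame and station above 0.4 N and contact force between frame and the arm below 0.05 N and contact force between frame and the fingers below 0.05 N and linear speed of frame below 0.05 m/s), for 0.3 s.
2. the button is held about half way down for two seconds (value of joint button between 0.008 and 0.016 m and contact force between any of the fingers, the arm and button above 2 N), for 2 s.
At the end, for the whole second after the job is handed in: The frame hangs across the rail by its crown, upright within about 23 degrees and square to the rail within about 25 degrees, at rest and untouched by the robot, while the robot presses the button (over 2 N) and holds it between 8 and 16 mm of its 24 mm travel (all of step 1 and all of step 2); the arm keeps its last pose, push and grip.
It fails at once if the button pressed right down to its stop (value of joint button above 0.0225 m).
It fails at once if the button pressed (over 5 mm) while the frame is not on the rail (value of joint button above 0.005 m and not (x of frame_grip in the frame of rail_mid between -0.04 and 0.04 m and y of frame_grip in the frame of rail_mid between -0.1 and 0.1 m and z of frame_grip in the frame of rail_mid between 0.02 and 0.045 m and angle between frame_grip's own z axis and vertical below 0.4 rad and angle between the y axis of frame_grip and the y axis of rail_mid, either way round below 0.45 rad)).
It fails at once if a bystander moved over 30 mm (distance of any of bottle, rack, tub from where it was at the start of the episode above 0.03 m).
It also fails if it takes over 58 s, if anything falls off the work surface, if the arm or the gripper's body presses on something with over 40 N, if the wrist force passes 120 N, or if a joint passes its speed limit or range.

## Working session

There is one attempt and no reset: what is moved stays moved. The work goes in short steps, Python scripts to look and compute and a tool call to move; the robot and the scene stay as the last step left them, time stands still between calls to the robot, and variables do not carry over. Pictures are saved under pics/ and viewed, at most 10 in all, crops included, and the job is handed in when it is done.

Besides the shell and the picture viewer there is one more tool, called after ">>>" as name(argument=value, ...) on one line, values as JSON. apply_moves: Moves the arm, as the interface text tells. Its arguments: {"type":"object","properties":{"plan":{"type":"array","items":{"type":"array","items":{"type":"number"}}},"newtons":{"type":"number"}},"required":["plan"]}

```bash
mkdir -p pics
cat > h.py <<'E'
from station import telemetry, eyes, ctrl
import numpy as np, cv2
from scipy.spatial.transform import Rotation as R
def cam(n):
    o=telemetry.get_obs(); p=eyes.get_image(n)
    if 'pose' in p: T=p['pose']
    else:
        W=np.eye(4); W[:3,:3]=R.from_rotvec(o['tool_rot']).as_matrix(); W[:3,3]=o['tool_pos']; T=W@p['hand_eye']
    return p,np.array(T)
def cloud(p,T):
    K=np.array(p['K']); z=p['range_z']; v,u=np.mgrid[:480,:640]
    X=np.stack([(u-K[0,2])/K[0,0]*z,(v-K[1,2])/K[1,1]*z,z],-1)
    P=X@T[:3,:3].T+T[:3,3]; P[z<=0]=np.nan
    return P
E
python3 - <<'E'
from h import *
print(ctrl.pinch_z, telemetry.get_obs())
for n in ['top','scene']:
    p,T=cam(n); P=cloud(p,T); cv2.imwrite(f'pics/{n}0.png',p['img']); np.savez(f'{n}0.npz',P=P,img=p['img'])
    print(n,T.round(3).tolist())
    for th in ['frame','button','station','bottle','rack','tub']:
        for d in eyes.outline_of(th,p)[:5]:
            m=d['region']; q=P[m]; q=q[~np.isnan(q).any(1)]
            print(th,round(d['confidence'],2),np.round(d['box']).tolist(),np.median(q,0).round(3),np.percentile(q[:,2],98).round(3),p['img'][m].mean(0).round())
    for th in ['frame_grip','rail_mid','button_top']:
        for d in eyes.tip_of(th,p)[:4]:
            u,v=np.round(d['point']).astype(int); print(th,round(d['confidence'],2),u,v,P[v,u].round(3))
E
```

```text
0.1547 {'t': 0.0, 'q': array([ 1.04698658e+00,  5.33111831e-02,  1.61430230e+00,  2.54663775e-05,
        1.47602228e+00, -1.19036404e-01]), 'dq': array([-1.42195084e-03,  4.56266572e-04,  1.09038216e-03, -2.00722108e-03,
       -6.42169837e-05,  8.05854831e-06]), 'effort': array([ 7.45425841e-04, -3.93694282e+01, -3.70168483e+01, -5.82391181e-05,
        7.17189949e-03, -4.85005827e-06]), 'tool_pos': array([0.24600833, 0.57424257, 0.40348603]), 'tool_rot': array([-6.31353689e-01, -3.07681354e+00,  3.03172681e-03]), 'contact_force': array([ 0.72754588, -0.91670531, -1.00610784]), 'wrist_torque': array([ 0.00520802, -0.00212085,  0.05704422]), 'grip_force': 0.0, 'opening': 0.08527313252970935}
top [[0.004, -0.993, 0.115, 0.395], [-1.0, -0.005, -0.014, 0.011], [0.014, -0.115, -0.993, 1.445], [0.0, 0.0, 0.0, 1.0]]
frame 0.9 [476.0, 217.0, 549.0, 263.0] [ 0.536 -0.461  0.099] 0.153 [178.  93.  51.]
frame 0.74 [409.0, 211.0, 463.0, 274.0] [ 0.524 -0.293  0.102] 0.153 [150. 148. 148.]
button 0.63 [163.0, 246.0, 179.0, 259.0] [0.492 0.318 0.095] 0.101 [67. 64. 63.]
button 0.45 [90.0, 252.0,
[... 947 characters left out ...]
0, 328.0] [0.49  0.488 0.069] 0.073 [71. 67. 65.]
station 0.89 [262.0, 217.0, 362.0, 305.0] [0.604 0.009 0.026] 0.155 [181. 181. 178.]
station 0.39 [223.0, 168.0, 248.0, 236.0] [ 0.551 -0.277  0.08 ] 0.149 [117. 115. 113.]
bottle 0.82 [394.0, 325.0, 428.0, 374.0] [0.699 0.302 0.082] 0.13 [ 95. 105. 119.]
rack 0.62 [161.0, 223.0, 220.0, 278.0] [ 0.719 -0.278  0.043] 0.056 [176. 149. 135.]
tub 0.7 [322.0, 206.0, 346.0, 230.0] [ 0.407 -0.044  0.027] 0.042 [161.  92.  55.]
frame_grip 0.91 232 178 [ 0.536 -0.277  0.147]
frame_grip 0.77 177 157 [ 0.547 -0.458  0.146]
rail_mid 0.92 308 235 [ 0.6   -0.002  0.15 ]
button_top 0.76 456 278 [0.49  0.32  0.094]
button_top 0.65 535 316 [0.448 0.504 0.037]
```

Run:
```python
from h import *
d=np.load('top0.npz');P=d['P'];img=d['img']
c=cv2.resize(img[140:320,380:580],None,fx=4,fy=3.3,interpolation=cv2.INTER_CUBIC)
cv2.imwrite('pics/crop.png',c[:590])
def box(c,r,lo,hi):
    m=(np.hypot(P[...,0]-c[0],P[...,1]-c[1])<r)&(P[...,2]>lo)&(P[...,2]<hi)
    q=P[m]; rr=cv2.minAreaRect((q[:,:2]*1000).astype(np.float32)); print(c,len(q),rr,q.mean(0).round(4),np.percentile(q[:,2],[5,50,95]).round(3)); return q
box((.525,-.29),.05,.13,.17); box((.525,-.29),.11,.05,.17); box((.525,-.29),.11,.10,.17)
q=box((.59,0),.14,.14,.17); 
x=q[:,:2]-q[:,:2].mean(0); print(np.linalg.svd(x,full_matrices=False)[2])
box((.59,0),.18,.015,.035)
box((.494,.318),.03,.085,.12); box((.494,.318),.1,.04,.06);box((.48,.488),.03,.06,.09)
```

```text
(0.525, -0.29) 253 ((523.4071655273438, -296.3043212890625), (43.88519287109375, 25.50743293762207), 31.678476333618164) [ 0.5228 -0.2946  0.1477] [0.135 0.149 0.154]
(0.525, -0.29) 826 ((523.4353637695312, -296.1246337890625), (152.38134765625, 26.009035110473633), 31.5944881439209) [ 0.5232 -0.2944  0.1129] [0.079 0.107 0.152]
(0.525, -0.29) 521 ((523.4227294921875, -296.1143798828125), (99.16326141357422, 25.729686737060547), 31.941987991333008) [ 0.5232 -0.2939  0.1278] [0.102 0.126 0.153]
(0.59, 0) 618 ((592.073974609375, -0.19507598876953125), (14.829916000366211, 211.13134765625), 5.027676105499268) [ 5.913e-01 -4.000e-04  1.553e-01] [0.15  0.155 0.16 ]
[[ 0.08607389 -0.99628876]
 [ 0.99628876  0.08607389]]
(0.59, 0) 3393 ((531.97314453125, -5.449775695800781), (242.19509887695312, 219.89891052246094), 4.888506889343262) [ 0.5819 -0.0015  0.0265] [0.021 0.027 0.032]
(0.494, 0.318) 231 ((491.7531433105469, 318.05279541015625), (36.48805236816406, 37.668148040771484), 27.520790100097656) [0.4915 0.3172 0.0939] [0.088 0.094 0.099]
(0.494, 0.318) 1986 ((492.2225036621094, 318.5184631347656), (110.58849334716797, 111.12613677978516), 19.640193939208984) [0.491  0.3163 0.05  ] [0.044 0.05  0.056]
(0.48, 0.488) 130 ((481.8869934082031, 486.8624267578125), (27.172382354736328, 27.3256778717041), 31.75285530090332) [0.481  0.4857 0.0707] [0.065 0.071 0.076]
```

View pics/top0.png

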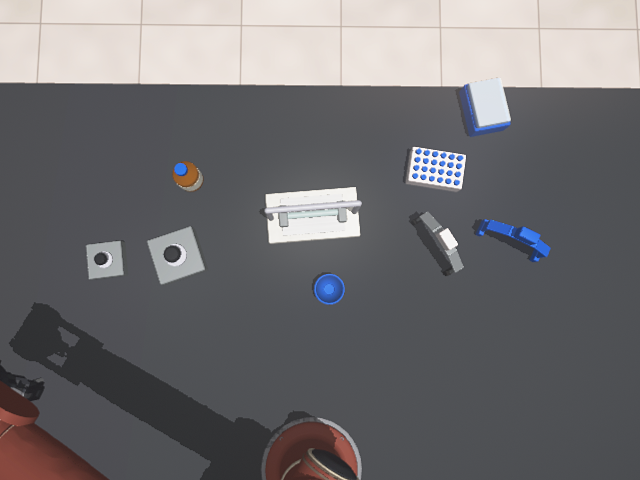

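View pics/crop.png

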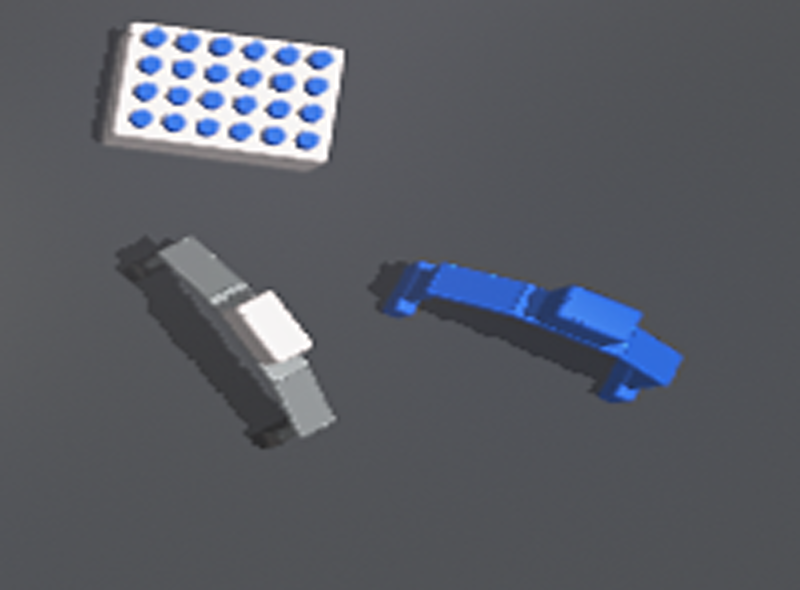

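View pics/scene0.png

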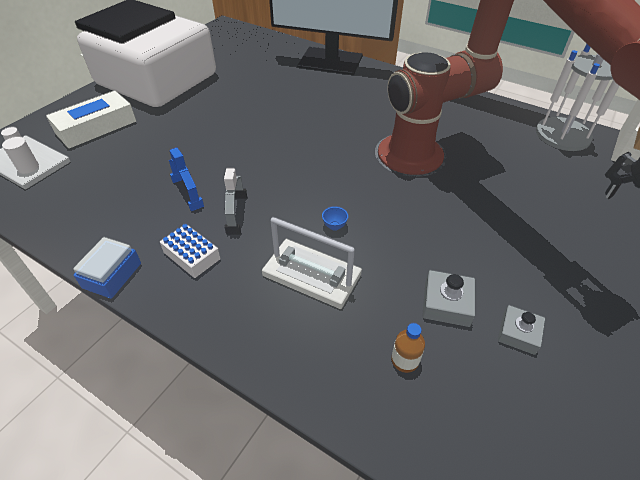

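Frame candidates in the top image are the grey band with white block at (449,238) and the all-blue one at (520,236). By the colours given I choose the grey one, and the close crop confirms it. Button candidates are the large one at (175,254) and the small one at (102,259). I choose the large one, whose top measured 0.094 m high on a 110 mm console. The rail is at (314,208).

```bash
cat >> h.py <<'E'
def go(x,y,z,yaw=None,o=None):
    """shift in tool axes & roll to reach TCP x,y,z with tool-x yaw (deg)"""
    o=o or telemetry.get_obs(); M=R.from_rotvec(o['tool_rot']).as_matrix()
    s=M.T@(np.array([x,y,z])-o['tool_pos']); cy=np.degrees(np.arctan2(M[1,0],M[0,0]))
    r=0 if yaw is None else -np.radians((yaw-cy+180)%360-180)
    print('shift',s.round(4),'roll',round(r,4),'yaw now',round(cy,2),'tilt',M[:,2].round(4),'t',o['t'])
E
python3 - <<'E'
from h import *
go(.50,.15,.42); go(.523,-.296,.42,31.6)
E
```

```text
shift [-0.4005 -0.2902 -0.0153] roll 0 yaw now 156.8 tilt [ 0. -0. -1.] t 1.0
shift [-0.5973 -0.6911 -0.0153] roll 2.1852 yaw now 156.8 tilt [ 0. -0. -1.] t 1.0
```

>>> apply_moves(plan=[[0.085,-0.4,-0.29,-0.015,1.45],[0.085,-0.4,-0.29,-0.015,1.45],[0.085,-0.4,-0.29,-0.015,1.45],[0.085,-0.4,-0.29,-0.015,1.45],[0.085,-0.4,-0.29,-0.015,1.45],[0.085,-0.4,-0.29,-0.015,1.45],[0.085,-0.4,-0.29,-0.015,1.45],[0.085,-0.4,-0.29,-0.015,1.45],[0.085,-0.4,-0.29,-0.015,1.45],[0.085,-0.4,-0.29,-0.015,1.45],[0.085,-0.4,-0.29,-0.015,1.45],[0.085,-0.4,-0.29,-0.015,1.45]], newtons=40)

```text
t: 2.0
tool_pos: [0.5004, 0.148, 0.4201]
tool_rot: [2.519, 1.876, 0.001]
contact_force: [0.3, 0.9, -0.8]
opening: 0.0849
grip_force: 0.0
```

Run:
```python
from h import *
go(.523,-.296,.42,31.6); print(telemetry.get_obs()['tool_pos'])
```

```text
shift [-4.189e-01  1.488e-01  2.000e-04] roll 0.7289 yaw now 73.36 tilt [ 1.1e-03 -1.0e-04 -1.0e+00] t 2.0
[0.50037186 0.14798982 0.42014198]
```

>>> apply_moves(plan=[[0.085,-0.419,0.149,0,0.729],[0.085,-0.419,0.149,0,0.729],[0.085,-0.419,0.149,0,0.729],[0.085,-0.419,0.149,0,0.729],[0.085,-0.419,0.149,0,0.729],[0.085,-0.419,0.149,0,0.729],[0.085,-0.419,0.149,0,0.729],[0.085,-0.419,0.149,0,0.729],[0.085,-0.419,0.149,0,0.729],[0.085,-0.419,0.149,0,0.729],[0.085,-0.419,0.149,0,0.729],[0.085,-0.419,0.149,0,0.729]])

```text
t: 3.0
tool_pos: [0.5247, -0.2983, 0.4194]
tool_rot: [3.021, 0.856, -0.001]
contact_force: [-0.4, 0.3, 0.0]
opening: 0.085
grip_force: 0.0
```

Run:
```python
from h import *
p,T=cam('wrist'); P=cloud(p,T); cv2.imwrite('pics/w1.png',p['img'])
m=(np.hypot(P[...,0]-.523,P[...,1]+.296)<.06)
for lo,hi in [(.14,.165),(.095,.165)]:
    q=P[m&(P[...,2]>lo)&(P[...,2]<hi)]
    if len(q): print(len(q),cv2.minAreaRect((q[:,:2]*1000).astype(np.float32)),np.median(q,0))
for d in eyes.tip_of('frame_grip',p)[:2]: print(d)
print(telemetry.get_obs()['tool_pos']); go(.523,-.296,.288,31.6)
```

```text
2510 ((524.137451171875, -295.7044677734375), (43.18080139160156, 23.9150333404541), 32.20355987548828) [ 0.52572265 -0.29493357  0.14898394]
4602 ((523.76416015625, -296.0166931152344), (105.78251647949219, 24.014923095703125), 31.84496307373047) [ 0.53638409 -0.28896685  0.14714779]
{'point': [307.9, 226.5], 'confidence': 0.98}
{'point': [521.5, 338.9], 'confidence': 0.59}
[ 0.52502639 -0.29457518  0.41939674]
shift [-0.0025  0.0003  0.1314] roll 0.0043 yaw now 31.85 tilt [-5.e-04  8.e-04 -1.e+00] t 3.1
```

View pics/w1.png

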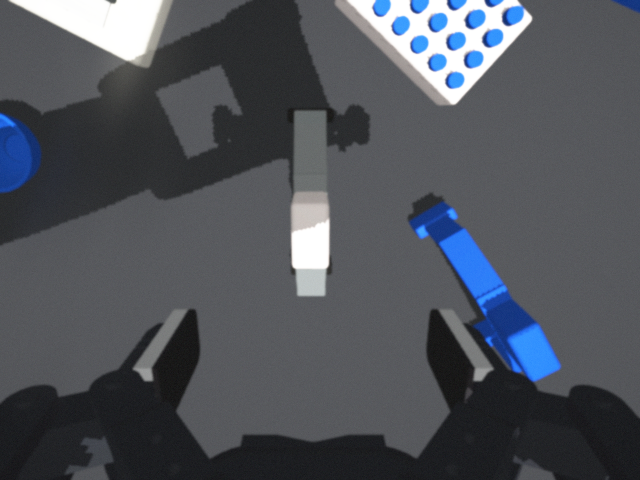

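The white block sits at (311,230), midway between the fingers, and the blue look-alike is at (500,300), clear to the right.

>>> apply_moves(plan=[[0.06,-0.0018,0,0.03,0],[0.06,-0.0018,0,0.06,0],[0.06,-0.0018,0,0.09,0],[0.06,-0.0018,0,0.12,0],[0.06,-0.0018,0,0.131,0],[0.06,-0.0018,0,0.131,0],[0.06,-0.0018,0,0.131,0]])

```text
t: 3.68
tool_pos: [0.524, -0.2938, 0.2893]
tool_rot: [-3.02, -0.866, -0.0]
contact_force: [0.7, 0.1, 0.2]
opening: 0.06
grip_force: 0.0
```

Run:
```python
from h import *
go(.5238,-.296,.287,31.8); o=telemetry.get_obs(); print(o['tool_pos'],o['contact_force'])
```

```text
shift [-0.0013  0.0018  0.0023] roll 0.0039 yaw now 32.02 tilt [ 0.e+00  1.e-04 -1.e+00] t 3.6833
[ 0.52400801 -0.29379119  0.28925812] [0.66789879 0.0978382  0.19940443]
```

Correct the last 2 mm, grip, then lift.

>>> apply_moves(plan=[[0.06,-0.001,0.0018,0.001,0.004],[0.06,-0.001,0.0018,0.001,0.004],[0.015,-0.001,0.0018,0.001,0.004],[0.015,-0.001,0.0018,0.001,0.004],[0.015,-0.001,0.0018,0.001,0.004],[0.015,-0.001,0.0018,0.001,0.004],[0.015,-0.001,0.0018,0.001,0.004],[0.015,-0.001,0.0018,0.001,0.004],[0.015,-0.001,0.0018,0.001,0.004],[0.015,-0.001,0.0018,0.001,0.004]], newtons=60)

```text
t: 4.52
tool_pos: [0.5241, -0.2969, 0.2888]
tool_rot: [3.021, 0.858, 0.002]
contact_force: [-0.1, -0.5, 5.7]
opening: 0.023
grip_force: 59.6
```

>>> apply_moves(plan=[[0.015,0,0,-0.015,0],[0.015,0,0,-0.04,0],[0.015,0,0,-0.08,0],[0.015,0,0,-0.12,0],[0.015,0,0,-0.15,0],[0.015,0,0,-0.18,0],[0.015,0,0,-0.2,0],[0.015,0,0,-0.2,0],[0.015,0,0,-0.2,0]])

```text
t: 5.27
tool_pos: [0.5238, -0.2966, 0.4875]
tool_rot: [3.021, 0.859, 0.0]
contact_force: [0.9, -0.3, -2.2]
opening: 0.0233
grip_force: 59.3
```

Run:
```python
from h import *
p,T=cam('wrist'); P=cloud(p,T); cv2.imwrite('pics/w2.png',p['img'])
o=telemetry.get_obs(); print(o['tool_pos'],o['opening'],o['grip_force'],o['contact_force'],o['wrist_torque'])
go(.592,0.0,.487,4.95)
p,T=cam('top'); P=cloud(p,T); 
m=(np.hypot(P[...,0]-.593,P[...,1])<.13)&(P[...,2]>.146)&(P[...,2]<.17)
q=P[m]; print(np.median(q,0), cv2.minAreaRect((q[:,:2]*1000).astype(np.float32)))
p,T=cam('scene'); P=cloud(p,T); cv2.imwrite('pics/s2.png',p['img'])
m=(np.hypot(P[...,0]-.593,P[...,1])<.09)&(P[...,2]>.135)&(P[...,2]<.17)
q=P[m]; print('scene rail',np.percentile(q,[2,50,98],axis=0).round(4),len(q))
```

```text
[ 0.52366417 -0.29651417  0.48527912] 0.023366950933043473 59.33065116405487 [ 0.55072091 -0.08196642 -2.64946532] [-0.00077904 -0.02704589 -0.01008489]
shift [ 0.2141 -0.2163 -0.0013] roll 0.4674 yaw now 31.73 tilt [-0.0025  0.0019 -1.    ] t 5.3167
[ 5.91751096e-01 -2.41666738e-04  1.55291840e-01] ((591.89306640625, -0.38848876953125), (14.929704666137695, 211.3264923095703), 5.035120010375977)
scene rail [[ 0.5854 -0.085   0.1449]
 [ 0.5973  0.0038  0.1534]
 [ 0.6081  0.0867  0.1573]] 463
```

View pics/s2.png

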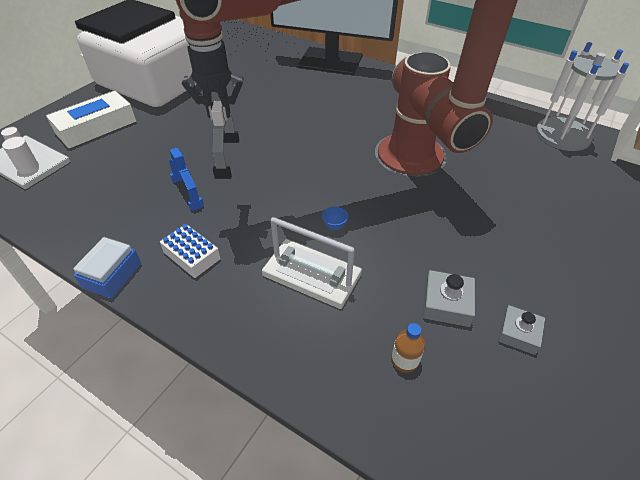

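The grey frame hangs upright under the gripper at (218,140), and the rail runs from (275,222) to (352,248). Move over it.

>>> apply_moves(plan=[[0.015,0.027,-0.027,0,0.07],[0.015,0.053,-0.054,0,0.14],[0.015,0.08,-0.081,0,0.2],[0.015,0.107,-0.108,0,0.27],[0.015,0.134,-0.135,0,0.34],[0.015,0.161,-0.162,0,0.4],[0.015,0.187,-0.189,0,0.465],[0.015,0.205,-0.207,0,0.465],[0.015,0.214,-0.216,0,0.465],[0.015,0.214,-0.216,0,0.465],[0.015,0.214,-0.216,0,0.465],[0.015,0.214,-0.216,0,0.465]])

```text
t: 6.42
tool_pos: [0.5921, -0.0013, 0.4865]
tool_rot: [3.138, 0.138, -0.003]
contact_force: [-0.3, -0.1, -2.0]
opening: 0.0233
grip_force: 59.9
```

Run:
```python
from h import *
o=telemetry.get_obs(); print(o['tool_pos'],o['opening'],o['grip_force'])
p,T=cam('wrist'); P=cloud(p,T); cv2.imwrite('pics/w3.png',p['img'])
m=(P[...,2]>.146)&(P[...,2]<.17)&(np.hypot(P[...,0]-.593,P[...,1])<.13)
q=P[m]; print(len(q), cv2.minAreaRect((q[:,:2]*1000).astype(np.float32)) if len(q) else '')
go(.592,0.0,.343,4.95)
```

```text
[ 0.59213569 -0.00133716  0.4864815 ] 0.023317994000367697 59.876444935798645
3718 ((592.4978637695312, 0.6170196533203125), (13.783207893371582, 211.69482421875), 4.980927467346191)
shift [ 0.0002 -0.0016  0.1439] roll 0.0008 yaw now 4.99 tilt [-1.3e-03 -4.0e-04 -1.0e+00] t 6.4667
```

View pics/w3.png

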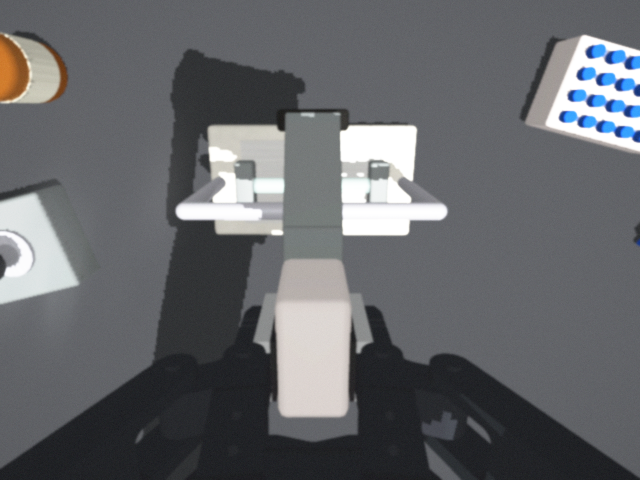

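The frame straddles the rail, which runs from (180,211) to (445,211), squarely at its middle. Lower it.

>>> apply_moves(plan=[[0.015,0,-0.001,0.025,0],[0.015,0,-0.001,0.05,0],[0.015,0,-0.001,0.075,0],[0.015,0,-0.001,0.1,0],[0.015,0,-0.001,0.12,0],[0.015,0,-0.001,0.13,0],[0.015,0,-0.001,0.136,0],[0.015,0,-0.001,0.139,0],[0.015,0,-0.001,0.139,0],[0.015,0,-0.001,0.139,0]])

```text
t: 7.3
tool_pos: [0.5926, 0.0004, 0.3503]
tool_rot: [3.138, 0.139, 0.004]
contact_force: [0.9, -0.8, -1.5]
opening: 0.023
grip_force: 59.8
```

Run:
```python
from h import *
o=telemetry.get_obs(); print(o['tool_pos'],o['contact_force'])
go(.592,0.0,.342,4.95)
```

```text
[5.92591778e-01 3.79127779e-04 3.50345481e-01] [ 0.91780665 -0.77062863 -1.49919303]
shift [-0.0006  0.0003  0.0083] roll 0.0021 yaw now 5.07 tilt [ 2.5e-03 -4.0e-04 -1.0e+00] t 7.3
```

>>> apply_moves(plan=[[0.015,0,0,0.002,0],[0.015,0,0,0.004,0],[0.015,0,0,0.006,0],[0.015,0,0,0.007,0],[0.015,0,0,0.007,0],[0.015,0,0,0.007,0]])

```text
t: 7.8
tool_pos: [0.5922, 0.0007, 0.3418]
tool_rot: [-3.138, -0.14, -0.0]
contact_force: [-1.1, -0.7, -0.9]
opening: 0.0233
grip_force: 60.1
```

>>> apply_moves(plan=[[0.015,0,0,0.001,0],[0.015,0,0,0.0015,0],[0.015,0,0,0.0015,0],[0.015,0,0,0.0015,0]])

```text
t: 8.13
tool_pos: [0.5922, 0.0007, 0.3417]
tool_rot: [3.138, 0.14, 0.001]
contact_force: [-3.5, 0.8, 6.4]
opening: 0.0231
grip_force: 60.8
```

Contact with the rail, so open gently.

>>> apply_moves(plan=[[0.03,0,0,-0.001,0],[0.04,0,0,-0.001,0],[0.05,0,0,-0.001,0],[0.06,0,0,-0.001,0],[0.07,0,0,-0.001,0],[0.07,0,0,-0.001,0],[0.07,0,0,-0.001,0]], newtons=40)

```text
t: 8.72
tool_pos: [0.5921, 0.0007, 0.3411]
tool_rot: [-3.138, -0.139, 0.0]
contact_force: [-0.9, 0.5, 0.4]
opening: 0.0697
grip_force: 0.0
```

>>> apply_moves(plan=[[0.07,0,0,-0.02,0],[0.07,0,0,-0.05,0],[0.07,0,0,-0.09,0],[0.07,0,0,-0.12,0],[0.07,0,0,-0.12,0],[0.07,0,0,-0.12,0]])

```text
t: 9.22
tool_pos: [0.5924, 0.0006, 0.4646]
tool_rot: [3.137, 0.139, 0.009]
contact_force: [0.3, 0.3, -0.9]
opening: 0.0699
grip_force: 0.0
```

Run:
```python
from h import *
p,T=cam('wrist'); P=cloud(p,T)
m=(P[...,2]>.19)&(P[...,2]<.225)&(np.hypot(P[...,0]-.593,P[...,1])<.05)
q=P[m]; print(len(q), cv2.minAreaRect((q[:,:2]*1000).astype(np.float32)) if len(q) else '',np.median(q,0))
p,T=cam('scene'); cv2.imwrite('pics/s4.png',cv2.resize(p['img'][80:400,180:600],None,fx=1.8,fy=1.8))
o=telemetry.get_obs(); print(o['tool_pos'],o['t'],o['contact_force'])
go(.492,.3175,.33,60)
```

```text
2702 ((592.2312622070312, 1.1099662780761719), (43.99589538574219, 23.90146827697754), 4.554222106933594) [0.59451458 0.00138534 0.20195756]
[0.5919665  0.00066133 0.46012799] 9.3167 [-0.04202409 -0.2144215  -0.50178449]
shift [-0.0713 -0.3244  0.1303] roll -0.9584 yaw now 5.09 tilt [-1.5e-03  2.0e-04 -1.0e+00] t 9.3167
```

View pics/s4.png

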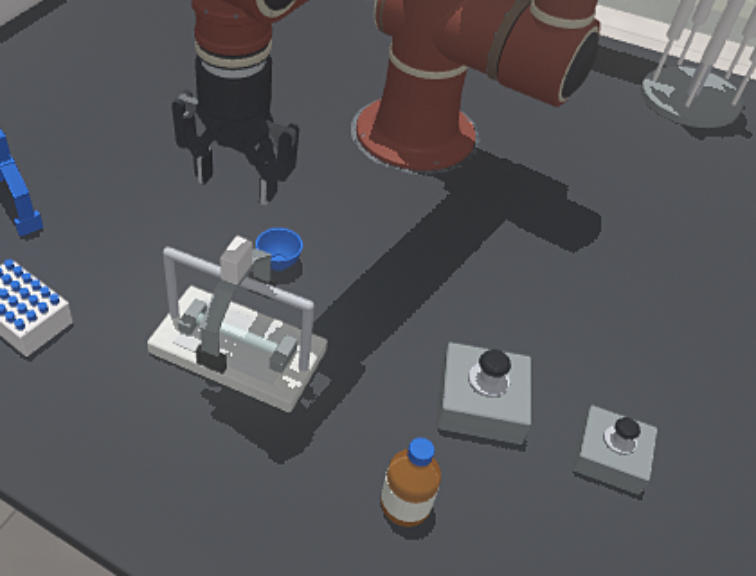

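The frame hangs on the rail at (237,260), upright and released. Next, the large button at (493,362).

>>> apply_moves(plan=[[0.0,-0.071,-0.324,0,-0.95],[0.0,-0.071,-0.324,0,-0.95],[0.0,-0.071,-0.324,0,-0.95],[0.0,-0.071,-0.324,0.04,-0.95],[0.0,-0.071,-0.324,0.08,-0.95],[0.0,-0.071,-0.324,0.08,-0.95],[0.0,-0.071,-0.324,0.08,-0.95],[0.0,-0.071,-0.324,0.08,-0.95],[0.0,-0.071,-0.324,0.08,-0.95],[0.0,-0.071,-0.324,0.08,-0.95],[0.0,-0.071,-0.324,0.08,-0.95],[0.0,-0.071,-0.324,0.08,-0.95]])

```text
t: 10.32
tool_pos: [0.4931, 0.3163, 0.381]
tool_rot: [2.728, 1.557, -0.001]
contact_force: [-0.4, 0.6, -0.0]
opening: 0.0003
grip_force: 0.0
```

Run:
```python
from h import *
p,T=cam('wrist'); P=cloud(p,T); cv2.imwrite('pics/w5.png',p['img'])
m=(P[...,2]>.086)&(P[...,2]<.12)&(np.hypot(P[...,0]-.492,P[...,1]-.3175)<.035)
q=P[m]; print(len(q), cv2.minEnclosingCircle((q[:,:2]*1000).astype(np.float32)) if len(q) else '',np.median(q,0))
o=telemetry.get_obs(); print(o['tool_pos'],o['t'],o['contact_force'],o['opening'])
go(.492,.3175,.285)
```

```text
2413 ((492.0203857421875, 319.6664733886719), 19.472856521606445) [0.49322855 0.32164692 0.09468052]
[0.49335661 0.31600562 0.38158897] 10.3667 [-0.94498983 -0.26138308  0.10850211] 0.00016163733037614415
shift [ 0.0006 -0.002   0.0966] roll 0 yaw now 59.4 tilt [ 7.e-04 -2.e-04 -1.e+00] t 10.3667
```

View pics/w5.png

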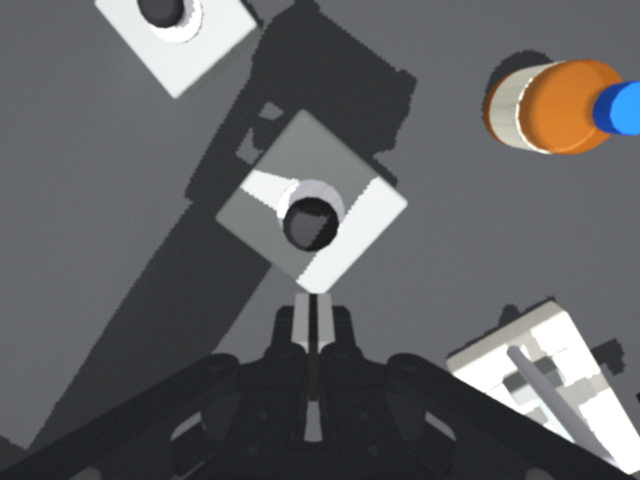

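The large button head is at (311,222), with the closed fingers just short of it in view. Descend to just above it.

>>> apply_moves(plan=[[0.0,0.002,-0.003,0.03,0],[0.0,0.002,-0.003,0.06,0],[0.0,0.002,-0.003,0.085,0],[0.0,0.002,-0.003,0.1,0],[0.0,0.002,-0.003,0.1,0],[0.0,0.002,-0.003,0.1,0],[0.0,0.002,-0.003,0.1,0]])

```text
t: 10.95
tool_pos: [0.4922, 0.3199, 0.2833]
tool_rot: [2.728, 1.557, 0.005]
contact_force: [0.9, -0.8, 0.4]
opening: -0.0002
grip_force: 0.0
```

Run:
```python
from h import *
o=telemetry.get_obs(); print(o['tool_pos'],o['t'],o['contact_force'],o['opening'])
go(.492,.319,.269)
```

```text
[0.49223952 0.31990629 0.28332887] 10.95 [ 0.87853242 -0.76317495  0.42698082] -0.0002450904015634071
shift [-0.0009  0.0002  0.0143] roll 0 yaw now 59.44 tilt [ 0.003   0.0013 -1.    ] t 10.95
```

>>> apply_moves(plan=[[0.0,-0.001,0,0.006,0],[0.0,-0.001,0,0.011,0],[0.0,-0.001,0,0.014,0],[0.0,-0.001,0,0.016,0],[0.0,-0.001,0,0.016,0],[0.0,-0.001,0,0.016,0],[0.0,-0.001,0,0.016,0]])

```text
t: 11.53
tool_pos: [0.491, 0.3196, 0.2661]
tool_rot: [2.727, 1.559, 0.003]
contact_force: [2.1, -1.0, 4.5]
opening: -0.0001
grip_force: 2.4
```

>>> apply_moves(plan=[[0.0,0,0,0.002,0],[0.0,0,0,0.004,0],[0.0,0,0,0.006,0],[0.0,0,0,0.008,0],[0.0,0,0,0.009,0],[0.0,0,0,0.009,0],[0.0,0,0,0.009,0],[0.0,0,0,0.009,0]])

```text
t: 12.2
tool_pos: [0.4911, 0.3196, 0.2575]
tool_rot: [2.727, 1.559, 0.002]
contact_force: [0.6, -2.3, 7.8]
opening: -0.0001
grip_force: 3.9
```

Run:
```python
from h import *
for i in range(4):
    p,T=cam('scene'); o=telemetry.get_obs(); print(o['tool_pos'],o['contact_force'])
P=cloud(p,T); m=(P[...,2]>.065)&(P[...,2]<.1)&(np.hypot(P[...,0]-.492,P[...,1]-.319)<.024)&(p['img'].max(-1)<75)
q=P[m]; print(len(q),np.percentile(q[:,2],[5,50,95,99]) if len(q) else '')
```

```text
[0.49106281 0.31962618 0.25756834] [-0.52281956 -1.39712247  8.28678297]
[0.491046   0.31961606 0.25753696] [ 0.34082193 -1.96289171  8.77851739]
[0.49105827 0.31963871 0.25757742] [-0.90321727 -1.67645372  7.76038756]
[0.49107058 0.31959437 0.25757487] [-0.28131434 -0.96274893  7.13664596]
161 [0.07329365 0.08075278 0.09707049 0.09940461]
```

Force of about 8 N and tip height of 84.5 mm both say half travel. Hold it.

>>> apply_moves(plan=[[0,0,0,0,0],[0,0,0,0,0],[0,0,0,0,0],[0,0,0,0,0],[0,0,0,0,0],[0,0,0,0,0],[0,0,0,0,0],[0,0,0,0,0],[0,0,0,0,0],[0,0,0,0,0],[0,0,0,0,0],[0,0,0,0,0]])

```text
t: 13.4
tool_pos: [0.491, 0.3196, 0.2575]
tool_rot: [2.727, 1.559, 0.002]
contact_force: [0.1, -2.1, 7.0]
opening: -0.0
grip_force: 3.9
```

>>> apply_moves(plan=[[0,0,0,0,0],[0,0,0,0,0],[0,0,0,0,0],[0,0,0,0,0],[0,0,0,0,0],[0,0,0,0,0],[0,0,0,0,0],[0,0,0,0,0],[0,0,0,0,0],[0,0,0,0,0],[0,0,0,0,0],[0,0,0,0,0]])

```text
t: 14.4
tool_pos: [0.491, 0.3196, 0.2575]
tool_rot: [2.727, 1.559, 0.002]
contact_force: [-0.2, -1.5, 7.3]
opening: -0.0001
grip_force: 3.9
```

>>> apply_moves(plan=[[0,0,0,0,0],[0,0,0,0,0],[0,0,0,0,0],[0,0,0,0,0],[0,0,0,0,0],[0,0,0,0,0],[0,0,0,0,0],[0,0,0,0,0],[0,0,0,0,0],[0,0,0,0,0],[0,0,0,0,0],[0,0,0,0,0]])

```text
t: 15.4
tool_pos: [0.4911, 0.3196, 0.2576]
tool_rot: [2.727, 1.559, 0.002]
contact_force: [0.1, -0.8, 6.5]
opening: 0.0001
grip_force: 3.9
```

Run:
```python
from h import *
p,T=cam('scene'); o=telemetry.get_obs(); print(o['t'],o['tool_pos'],o['contact_force'])
P=cloud(p,T); m=(P[...,2]>.19)&(P[...,2]<.215)&(np.hypot(P[...,0]-.593,P[...,1])<.05); print(m.sum(),np.median(P[m],0))
if m.sum()>20 and 6<o['contact_force'][2]<10.5: print(ctrl.finish_job())
```

```text
15.45 [0.49104928 0.31961797 0.25751721] [-0.35492986 -2.34553782  8.47684782]
206 [0.59876078 0.00507414 0.20050118]
the job is handed in; nothing more can be done
None
```

I hung the grey frame on the rail and let go, then pressed the large button to about half travel (about 8 N) and held it over 3 s. I handed the job in at 15.5 s still holding it; no verdict was returned.

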